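# Dip the fryer basket and raise it two clicks to drain

## Robot

A 6-joint arm with a two-finger parallel gripper is mounted at the origin on the work surface. World frame = base frame: x ahead of the robot, y to its left, z up, the work surface at z = 0. Lengths are in m, angles in rad, forces in N, time in s.
With the tool pointing down it reaches from about 0.35 to 0.975 m from the base axis. Payload 17.4 kg.
Tool frame: the origin (TCP) lies at the very end of the fingers, on their centre line; the grasp point (between the pads) lies 19 mm behind it; z points along the fingers, y is the line along which they close (so a half turn about z gives the same grasp; the last joint's range is limited). The gripper opens to 85 mm and grips with 20 to 120 N. Pads are 22 mm wide; open, the fingers measure 114 mm over their backs; the gripper's body (76 mm by 85 mm) begins 54 mm behind the grasp point. The pads swing forward as they close: fully open they stand 13 mm farther back than shut.
Start: joints at [-1.174, 0.116, 1.442, -0, 1.584, -0.038], TCP at [0.284, -0.612, 0.231] pointing down, gripper open.
Joint ranges: [-2.83, 2.83], [-0.83, 2.19], [0.07, 2.5], [-1.14, 4.28], [0.01, 3], [-2.97, 2.97]. Speed limits (rad/s): [1.89, 1.89, 2.22, 3.14, 3.14, 3.14].

## Interface

Orientations are given as a unit quaternion [x, y, z, w].
In Python, from workcell import r, eyes gives the robot as it stands.
- The arm moves only by the tool carry_out, never from a script. Its argument "targets" is a list of rows, each an object of numbers: "tx", "ty", "tz": the shift along the tool's x, y, z in cm; "twist": the turn about the tool's z in rad. A call has 1 to 10 rows; each row is the pose to reach, as a shift and turn from the pose commanded when the call began, along the tool's axes at that moment; what a row does not reach only later rows make up. A row lasts 1/10 s, in which the tool goes at most 50 mm and 8.59 degrees, less where a joint would pass 70% of its speed; a pose out of reach is approached as far as the arm can. A call with a gripper value outside its range is refused whole. "gripper" is the closure, from -1 (fully open) to 1 (shut), so that 0 is half open, set as the call begins (left out, the last holds). The fingers move at their own pace and stop on an object; the grip force is fixed at half the most. Time passes only in rows, so rows that repeat a pose let the fingers close. It gives the time, the measured TCP pose, the force, the opening and the grip force at its end, in the units of the state.
- r.sense(): the state, without advancing time (a new reading comes with each control period).
- eyes.grab_frame(name): name is "scene" or "top" or "wrist"; returns a dict with "pixels" (400x640x3 uint8, red, green, blue), "intrinsics" (3x3 intrinsics, pixels), "distortion" ([k1, k2, p1, p2, k3] as OpenCV has them; the pictures are not rectified), "R" (3x3) and "t" (3): a world point X has camera coordinates R X + t. Camera axes: x right, y down, z forward; pixel columns grow to the right and rows downward; lengths in m; the calibration is good to about 2 mm. A picture is of the moment at which its call begins. There is no depth.
- r.finish_job(): hands the job in; it is judged then, once.
The state is a dict: "t": time; "q": joint angles; "joint_velocities": joint speeds; "tau": joint torques, N m; "tcp_pos": TCP position; "tool_rot": TCP orientation; "force": force on the tool from outside, world axes, zero at the start; "moment": the same for the moment, N m; "gripper_width": finger opening in m; "grasp_force": force on a finger pad.
Only numpy, scipy, OpenCV 4.12 (cv2) and the standard library are available. Lean on these libraries where they do the work, as an engineer would, in place of code of your own. Each camera call takes 0.05 s, during which the arm holds its last target. There are 200 camera calls.

## Task

The basket of the table fryer's lift has been left wound up. Flip the pawl off the ratchet wheel, turn the knob back until the basket is all the way down, and flip the pawl back onto the wheel. Then raise the basket by two clicks, one at a time, stopping just past each click (for about half a second at the first), and leave it held there by the pawl, with the other things on the table left where they are.

Things in the scene. Friction and masses are not known exactly. Their poses are not given: they have to be found in the camera images.
- fryer: Stainless table fryer, fixed, in a new place and yaw each time. Origin on the table under panel_face; x points from the control panel to the pan, y to the left seen from the panel's side, z up. In front a wedge with a control panel sloping 0.54 rad (31 deg) from level, rising towards the pan; behind it the open pan, 235 x 235 mm, rim 167 mm above the table.
- panel_face (a point): Point where the knob's axis meets the sloped panel, 85 mm above the table. Axes: x uphill along the slope (towards the pan), y to the left, z out of the panel, square to it (leaning 0.54 rad back from vertical, over the panel's lower edge). The panel reaches 62 mm downhill, 118 mm uphill, 125 mm left and 68 mm right of this point. Below, 'out' means along this z.
- knob_grip (a point): On the knob's axis, 40 mm out from the panel: the grip point of the black bar knob. The bar is 66 mm long, 16 mm thick, and stands from 20 to 54 mm out. Site x runs along the bar, y across it (pinch this way), z outward. The bar points straight uphill at ratchet 0.8. Below it, turning with it, is the toothed ratchet wheel, 86 mm across, top 14 mm out, 16 teeth.
- ratchet (a joint): Angle of knob and ratchet wheel, rad. 0 = basket fully down (firm stop); max 2.2; starts above 1. Grows clockwise seen from outside, lifting the basket 30 mm/rad. A click is 0.393: the pawl drops behind a tooth at 0.393, 0.785, 1.178.. and then bars turning back by more than 0.04. Friction of about 0.13 N m keeps the knob where it is let go, also with the pawl off; raising takes about 0.25 N m.
- pawl (a joint): Pawl angle, rad; grows as its post is pushed left (+y of the panel). On the wheel it reads 0.09 to 0.19: 0.10 just behind a tooth, rising to 0.18 as a tooth's slope lifts it. 1.25 = flipped off, on its stop. Over-centre: below about 0.5 it falls onto the wheel, above about 0.8 to its off stop, and stays; under 1 N moves it. On the wheel it lets the knob turn clockwise (raising) only.
- pawl_post (a point): Centre of the pawl's handle, a steel post to push sideways: 18 mm across, standing from 5 to 45 mm out from the panel (this point is 25 mm out). It swings about pawl_pivot on a 60 mm radius, parallel to the panel. From panel_face: about 96 mm uphill and 23 mm left with the pawl on the wheel, 95 mm uphill and 88 mm left when flipped off.
- pawl_pivot (a point): Pivot of the pawl, 45 mm uphill and 54 mm left of panel_face, 9 mm out from the panel. The pawl's arm and nose are thin bars lying within 15 mm of the panel; the nose points down right onto the ratchet wheel. Axes as panel_face.
- basket_rim (a point): Centre of the wire basket's top rim (180 x 180 x 85 mm, inside the pan). 110 mm above the table when the basket is all the way down; 11.8 mm higher per click.

How it is judged:
On the way, in this order (a step that is already met when the one before it is completed fails the run):
1. the pawl is flipped off the wheel while the basket is still up (value of joint pawl above 1 rad and value of joint ratchet above 0.6 rad), for 0.2 s.
2. with the pawl off, the knob is turned back until the basket is all the way down (value of joint pawl above 0.8 rad and value of joint ratchet below 0.08 rad), for 0.2 s.
3. the pawl is back on the wheel, the basket still down (value of joint pawl below 0.25 rad and value of joint ratchet below 0.2 rad), for 0.2 s.
4. the basket is raised by one click and stopped there, the pawl behind the tooth (value of joint ratchet between 0.33 and 0.6 rad and value of joint pawl below 0.15 rad), for 0.2 s.
At the end, for the whole second after the job is handed in: The ratchet wheel rests at the second click above the basket's bottom position (ratchet between 0.72 and 0.98, basket rim 129 to 142 mm above the table), the pawl lies on the wheel behind the tooth (pawl below 0.15), and the wheel is still (value of joint ratchet between 0.72 and 0.98 rad and value of joint pawl below 0.15 rad and velocity of joint ratchet between -0.05 and 0.05 rad/s and height (world z) of basket_rim between 0.129 and 0.142 m); the robot touches nothing.
It fails at once if another thing on the table was pushed more than 3 cm (distance of any of shaker, sauce, tongs, chip_tray, tray_stack, fork_tub, spatula from where it was at the start of the episode above 0.03 m).
It also fails if it takes over 64 s, if anything falls off the work surface, if the arm or the gripper's body presses on something with over 40 N, if the wrist force passes 120 N, or if a joint passes its speed limit or range.

## Working session

There is one attempt and no reset: what is moved stays moved. The work goes in short steps, Python scripts to look and compute and a tool call to move; the robot and the scene stay as the last step left them, time stands still between calls to the robot, and variables do not carry over. Pictures are saved under pics/ and viewed, at most 10 in all, crops included, and the job is handed in when it is done.

Besides the shell and the picture viewer there is one more tool, called after "Request:" as a command line: name --argument value ..., lists and objects as JSON in quotes. carry_out: Moves the arm, as the interface text tells. Its arguments: {"type":"object","properties":{"targets":{"type":"array","items":{"type":"object","properties":{"tx":{"type":"number"},"ty":{"type":"number"},"tz":{"type":"number"},"twist":{"type":"number"}}}},"gripper":{"type":"number"}},"required":["targets"]}

```bash
mkdir -p pics; ls; python3 - <<'E'
from workcell import r, eyes
import cv2,numpy as np
for n in("scene","top"):
    f=eyes.grab_frame(n); cv2.imwrite(f"pics/{n}0.png",f["pixels"][:,:,::-1])
    np.savez(f"{n}0.npz",**{k:np.array(v) for k,v in f.items()})
    print(n,np.round(f["intrinsics"],1).tolist(),f["distortion"],np.round(-np.array(f["R"]).T@f["t"],3))
print(r.sense())
E
```

```text
pics
scene [[428.6, 0.0, 316.5], [0.0, 428.6, 209.1], [0.0, 0.0, 1.0]] [-0.1150333  0.         0.         0.         0.       ] [ 1.129 -0.182  0.544]
top [[382.3, 0.0, 317.5], [0.0, 382.3, 194.8], [0.0, 0.0, 1.0]] [0.00753938 0.         0.         0.         0.        ] [0.542 0.012 0.776]
{'t': 0.1, 'q': array([-1.17382705e+00,  1.16453646e-01,  1.44216963e+00,  3.44456601e-06,
        1.58397690e+00, -3.77797317e-02]), 'joint_velocities': array([-0.0007598 , -0.00246853, -0.00288976,  0.00045431,  0.00135762,
        0.00091569]), 'tau': array([ 6.74927924e-05, -7.33662415e+01, -6.33786178e+01, -1.87222959e-04,
        5.26093339e-03, -6.20433156e-06]), 'tcp_pos': array([ 0.28424471, -0.61206579,  0.23064335]), 'tool_rot': array([ 9.76466917e-01,  2.15666655e-01, -8.82936266e-05, -4.95970632e-04]), 'force': array([ 0.64372114, -0.38831605, -0.2436887 ]), 'moment': array([ 0.01268122,  0.01725987, -0.03257271]), 'grasp_force': 0.0, 'gripper_width': 0.08523880165645059}
```

View pics/scene0.png

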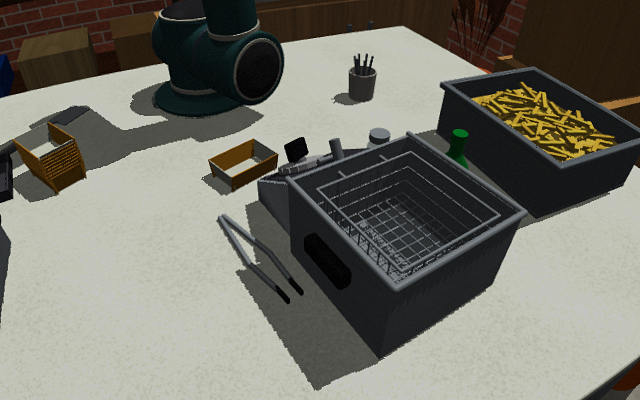

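View pics/top0.png

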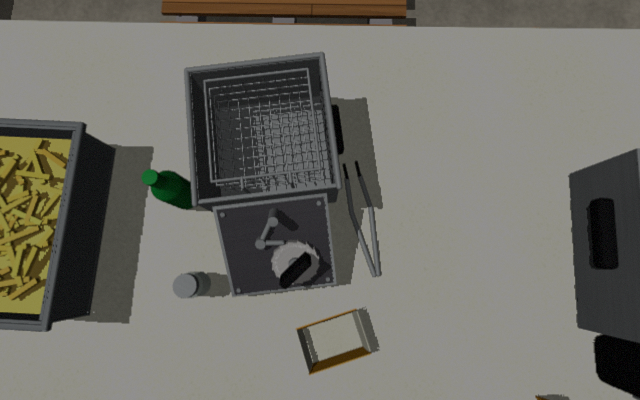

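The top view shows the pan rim with corners near (187,70), (323,54), (339,188) and (199,205). The panel is below it: knob bar near (296,268), ratchet wheel white, pawl pivot near (262,243). Next I'll enlarge the panel to get exact pixels.

```bash
cat > h.py <<'E'
import numpy as np,cv2
from scipy.spatial.transform import Rotation as Ro
S=0.54
def ray(f,uv):
    p=cv2.undistortPoints(np.array(uv,float).reshape(-1,1,2),f["intrinsics"],f["distortion"])[:,0]
    d=np.c_[p,np.ones(len(p))]@f["R"]; return -f["R"].T@f["t"],d
def onz(f,uv,z):
    c,d=ray(f,uv); return c+d*((z-c[2])/d[:,2])[:,None]
def proj(f,X):
    return cv2.projectPoints(np.array(X,float).reshape(-1,3),cv2.Rodrigues(f["R"])[0],f["t"],f["intrinsics"],f["distortion"])[0][:,0]
def frame(x,y,yaw):  # panel_face frame
    Rf=Ro.from_euler('z',yaw).as_matrix()@Ro.from_euler('y',-S).as_matrix()
    return Rf,np.array([x,y,.085])
def onout(f,uv,Rf,o,h):  # pixels -> panel coords at 'h' out
    c,d=ray(f,uv); n=Rf[:,2]; s=(n@(o+n*h-c))/(d@n); return (c+d*s[:,None]-o)@Rf
E
python3 - <<'E'
from h import *
f=dict(np.load("top0.npz"))
P=onz(f,[(187,70),(323,54),(339,188),(199,205)],.167); print(P.round(4))
for i in range(4): e=P[(i+1)%4]-P[i]; print(np.linalg.norm(e),np.arctan2(e[1],e[0]))
im=f["pixels"][180:310,195:365,::-1]; cv2.imwrite("pics/crop0.png",cv2.resize(im,None,fx=4.5,fy=4.5,interpolation=cv2.INTER_CUBIC))
E
```

```text
[[ 0.8696  0.2558  0.167 ]
 [ 0.9037  0.0211  0.167 ]
 [ 0.667  -0.0102  0.167 ]
 [ 0.6339  0.2157  0.167 ]]
0.2371058546998701 -1.4263549212919595
0.23879128564257895 -3.010116443886182
0.22828785828036768 1.716011048658837
0.23901626044840044 0.16838422170500522
```

View pics/crop0.png

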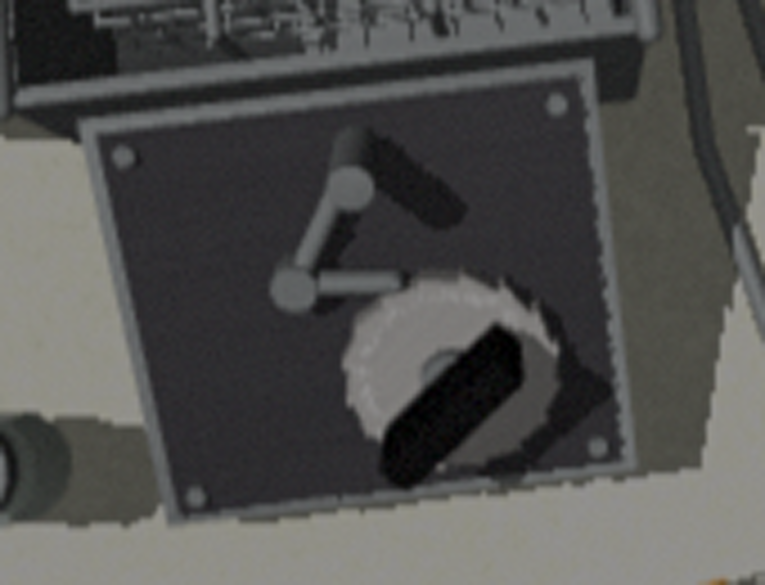

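The crop shows the panel corners at (83,124), (592,65), (633,468) and (170,522). The post top is at (352,188), the pivot at (293,288), and the bar runs from (400,460) to (508,350). I'll fit x, y and yaw to these.

```bash
cat >> h.py <<'E'
def crop2px(c): return np.array(c,float)/4.5+[195-.39,180-.39]
E
python3 - <<'E'
from h import *
from scipy.optimize import least_squares
f=dict(np.load("top0.npz"))
C=np.array([(.118,.125,0),(.118,-.068,0),(-.062,-.068,0),(-.062,.125,0),(.096,.023,.045),(.045,.054,.013)])
px=crop2px([(83,124),(592,65),(633,468),(170,522),(352,186),(293,288)])
def res(p):
    R,o=frame(*p); return (proj(f,C@R.T+o)-px).ravel()
s=least_squares(res,[.5,.07,.145],loss='soft_l1'); print(s.x.round(4)); print(s.fun.reshape(-1,2).round(2))
R,o=frame(*s.x)
q=crop2px([(393,470),(515,345)]) 
P=onout(f,crop2px([(508,333),(390,440),(410,480),(523,380)]),R,o,.05); print(P.round(4))
g=cv2.cvtColor(f["pixels"],cv2.COLOR_RGB2GRAY)
m=(g<14).astype(np.uint8); m[:, :275]=0;m[:,315:]=0;m[:248]=0;m[290:]=0
n,l,st,ce=cv2.connectedComponentsWithStats(m); k=1+np.argmax(st[1:,4]); print(st[k],ce[k])
yy,xx=np.where(l==k); b=onout(f,np.c_[xx,yy],R,o,.045); 
w,v=np.linalg.eigh(np.cov(b[:,:2].T)); print("bar",b.mean(0).round(4),v[:,1],np.ptp(b[:,:2]@v[:,1]),np.ptp(b[:,:2]@v[:,0]))
# wheel rim check & pan edges
print(onout(f,crop2px([(345,365),(560,380)]),R,o,.014).round(4))
P=onz(f,[(187,70),(323,54),(339,188),(199,205)],.167);print((P-o)@Ro.from_euler('z',s.x[2]).as_matrix())
E
```

```text
[0.5531 0.0632 0.1389]
[[-1.11 -1.19]
 [ 0.35 -1.27]
 [ 0.75  0.47]
 [-0.73  0.68]
 [-0.08  1.02]
 [ 0.56 -0.21]]
[[ 0.0353 -0.0253  0.05  ]
 [-0.0034  0.023   0.05  ]
 [-0.0214  0.018   0.05  ]
 [ 0.0153 -0.0286  0.05  ]]
[280 253  31  35 366] [294.89071038 269.67486339]
bar [ 0.0051 -0.0007  0.045 ] [-0.69713165  0.71694314] 0.07416982607523151 0.023695049819077052
[[ 0.0098  0.0403  0.014 ]
 [-0.0078 -0.0415  0.014 ]]
[[ 0.34012466  0.14692884  0.082     ]
 [ 0.34144291 -0.09017335  0.082     ]
 [ 0.10265817 -0.08840502  0.082     ]
 [ 0.10121241  0.13987826  0.082     ]]
```

```bash
cat >> h.py <<'E'
X0=[.5531,.0632,.1389]
def F2W(x,y,z): # fryer coords (m), origin under panel_face
    c,s=np.cos(X0[2]),np.sin(X0[2]); return np.array([X0[0]+c*x-s*y,X0[1]+s*x+c*y,z])
def W2F(p):
    c,s=np.cos(X0[2]),np.sin(X0[2]); d=np.array(p)[:2]-X0[:2]; return np.array([c*d[0]+s*d[1],-s*d[0]+c*d[1],p[2]])
def tool(st):
    R=Ro.from_quat(st["tool_rot"]).as_matrix(); return R,np.arctan2(R[1,0],R[0,0])
E
python3 - <<'E'
from h import *
from workcell import r
a=dict(np.load("top0.npz"));b=dict(np.load("scene0.npz"))
def tri(u,v):
    c1,d1=ray(a,[u]);c2,d2=ray(b,[v]); A=np.c_[d1[0],-d2[0]]; s=np.linalg.lstsq(A,c2-c1,rcond=None)[0]
    p,q=c1+d1[0]*s[0],c2+d2[0]*s[1]; return (p+q)/2,np.linalg.norm(p-q)
for n,u,v in(("sauce",(150,177),(460,133)),("shaker",(186,284),(379,133)),("post",crop2px((352,186)),(335,140))):
    p,e=tri(u,v); print(n,p.round(3),"fryer",W2F(p).round(3),e.round(4))
s=r.sense();R,y=tool(s);print("toolyaw",y); 
print(R.T@(F2W(.066,-.012,.26)-s["tcp_pos"])*100, "twist(x along fryer x)",-(X0[2]-y), "or", -(X0[2]-y)+np.pi)
E
```

```text
sauce [0.677 0.296 0.175] fryer [0.155 0.214 0.175] 0.0006
shaker [0.504 0.253 0.087] fryer [-0.022  0.195  0.087] 0.0015
post [0.61  0.095 0.172] fryer [0.061 0.023 0.172] 0.0008
toolyaw 0.4347490353517736
[ 58.78907865 -46.85206872  -2.88606136] twist(x along fryer x) 0.29584903535177365 or 3.4374416889415667
```

Request:
carry_out --targets '[{"tx":12,"ty":-9.5,"tz":-0.6,"twist":0.06},{"tx":24,"ty":-19,"tz":-1.2,"twist":0.12},{"tx":36,"ty":-28.5,"tz":-1.8,"twist":0.18},{"tx":48,"ty":-38,"tz":-2.4,"twist":0.24},{"tx":58.8,"ty":-46.9,"tz":-2.9,"twist":0.296},{"tx":58.8,"ty":-46.9,"tz":-2.9,"twist":0.296},{"tx":58.8,"ty":-46.9,"tz":-2.9,"twist":0.296},{"tx":58.8,"ty":-46.9,"tz":-2.9,"twist":0.296},{"tx":58.8,"ty":-46.9,"tz":-2.9,"twist":0.296},{"tx":58.8,"ty":-46.9,"tz":-2.9,"twist":0.296}]' --gripper 1

```text
t: 1.1
tcp_pos: [0.508, -0.1632, 0.2506]
tool_rot: [0.998, 0.069, 0.0, 0.0]
force: [0.1, -0.9, 0.1]
gripper_width: 0.0003
grasp_force: 0.0
```

```bash
cat > go.py <<'E'
import sys
from h import *
from workcell import r
# prints fryer pos of TCP (mm), and cm shift to fryer targets given as args x,y,z in mm
s=r.sense();R,y=tool(s)
print("t %.1f fryer"%s["t"],(W2F(s["tcp_pos"])*1000).round(1),"yawerr",round(y-X0[2],3),"F(fryer)",(Ro.from_euler('z',-X0[2]).apply(s["force"])).round(1))
for a in sys.argv[1:]:
    p=np.array([float(v) for v in a.split(",")])/1000
    print(a,"->",(R.T@(F2W(*p)-s["tcp_pos"])*100).round(2))
E
python3 go.py 66,-12,260
```

```text
t 1.1 fryer [ -76.  -218.   250.6] yawerr -0.0 F(fryer) [-0.1 -0.9  0.1]
66,-12,260 -> [ 14.2  -20.6   -0.94]
```

Request:
carry_out --targets '[{"tx":3.5,"ty":-5,"tz":-0.9},{"tx":7,"ty":-10,"tz":-0.9},{"tx":10.5,"ty":-15,"tz":-0.9},{"tx":14.2,"ty":-20.6,"tz":-0.9},{"tx":14.2,"ty":-20.6,"tz":-0.9},{"tx":14.2,"ty":-20.6,"tz":-0.9},{"tx":14.2,"ty":-20.6,"tz":-0.9},{"tx":14.2,"ty":-20.6,"tz":-0.9}]'

```text
schema error: expected keys tx, ty, tz, twist
```

```bash
python3 go.py 66,-12,153; python3 - <<'E'
from workcell import eyes
import cv2,numpy as np
f=eyes.grab_frame("wrist"); cv2.imwrite("pics/w1.png",f["pixels"][:,:,::-1]); np.savez("w1.npz",**{k:np.array(v) for k,v in f.items()})
E
```

```text
t 1.1 fryer [ -76.  -218.   250.6] yawerr -0.0 F(fryer) [-0.1 -0.9  0.1]
66,-12,153 -> [ 14.2  -20.6    9.76]
```

View pics/w1.png

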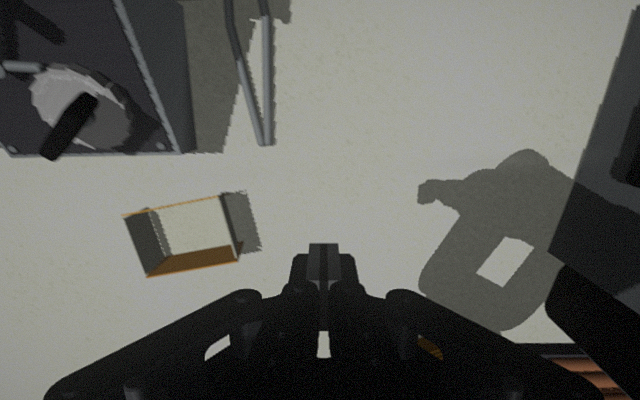

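The wrist view, taken before the move, has the closed fingers at about (323,265). The panel and knob are upper left (knob near (70,125)) and the tray is at (190,235). The call was refused because it had no twist key, so I'll repeat it with all four keys.

Request:
carry_out --targets '[{"tx":3.5,"ty":-5,"tz":-0.9,"twist":0},{"tx":7,"ty":-10,"tz":-0.9,"twist":0},{"tx":10.5,"ty":-15,"tz":-0.9,"twist":0},{"tx":14.2,"ty":-20.6,"tz":-0.9,"twist":0},{"tx":14.2,"ty":-20.6,"tz":-0.9,"twist":0},{"tx":14.2,"ty":-20.6,"tz":-0.9,"twist":0},{"tx":14.2,"ty":-20.6,"tz":-0.9,"twist":0},{"tx":14.2,"ty":-20.6,"tz":-0.9,"twist":0}]'

```text
t: 1.95
tcp_pos: [0.6195, 0.0577, 0.2595]
tool_rot: [0.998, 0.069, -0.0, 0.0]
force: [1.1, 0.0, 1.4]
gripper_width: 0.0001
grasp_force: 0.0
```

```bash
python3 go.py 66,-12,153; python3 - <<'E'
from workcell import eyes
import cv2,numpy as np
f=eyes.grab_frame("wrist"); cv2.imwrite("pics/w2.png",f["pixels"][:,:,::-1]); np.savez("w2.npz",**{k:np.array(v) for k,v in f.items()})
E
```

```text
t 1.9 fryer [ 65.  -14.7 259.5] yawerr -0.0 F(fryer) [ 1.  -0.1  1.4]
66,-12,153 -> [ 0.1  -0.27 10.65]
```

View pics/w2.png

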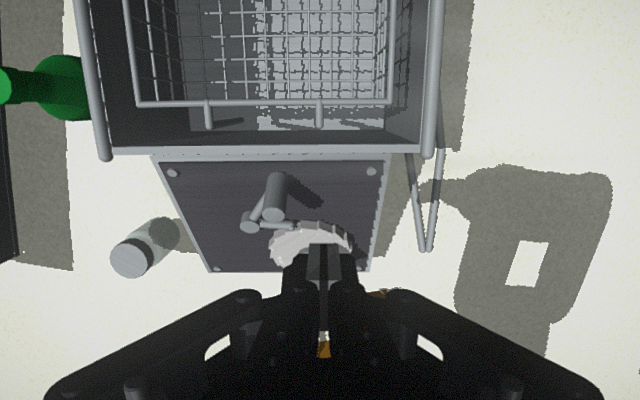

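The fingers are just right of the pawl post (post top near (275,185)) and clear of the pan, so I'll lower and push left.

Request:
carry_out --targets '[{"tx":0,"ty":0,"tz":3,"twist":0},{"tx":0,"ty":0,"tz":6,"twist":0},{"tx":0,"ty":0,"tz":9,"twist":0},{"tx":0,"ty":0,"tz":10.6,"twist":0},{"tx":0,"ty":0,"tz":10.6,"twist":0},{"tx":0,"ty":0,"tz":10.6,"twist":0}]'

```text
t: 2.6
tcp_pos: [0.6201, 0.0579, 0.155]
tool_rot: [0.998, 0.069, 0.001, 0.0]
force: [-0.1, 0.4, 0.8]
gripper_width: 0.0004
grasp_force: 0.0
```

Request:
carry_out --targets '[{"tx":0,"ty":-1,"tz":0,"twist":0},{"tx":0,"ty":-2,"tz":0,"twist":0},{"tx":0.2,"ty":-3,"tz":0,"twist":0},{"tx":0.4,"ty":-4,"tz":0,"twist":0},{"tx":0.4,"ty":-5,"tz":0,"twist":0},{"tx":0.4,"ty":-6,"tz":0,"twist":0},{"tx":0.2,"ty":-6.7,"tz":0,"twist":0},{"tx":0.2,"ty":-6.7,"tz":0,"twist":0},{"tx":0.2,"ty":-6.7,"tz":0,"twist":0}]'

```text
t: 3.5
tcp_pos: [0.6124, 0.1251, 0.1537]
tool_rot: [0.998, 0.069, 0.0, 0.0]
force: [0.4, 0.2, -0.7]
gripper_width: -0.0001
grasp_force: 0.0
```

```bash
python3 go.py 66,-12,153; python3 - <<'E'
from workcell import eyes
import cv2,numpy as np
f=eyes.grab_frame("wrist"); cv2.imwrite("pics/w3.png",f["pixels"][:,:,::-1]); np.savez("w3.npz",**{k:np.array(v) for k,v in f.items()})
E
```

```text
t 3.5 fryer [ 67.3  53.1 153.7] yawerr 0.0 F(fryer) [ 0.5  0.2 -0.7]
66,-12,153 -> [-0.13  6.51  0.07]
```

View pics/w3.png

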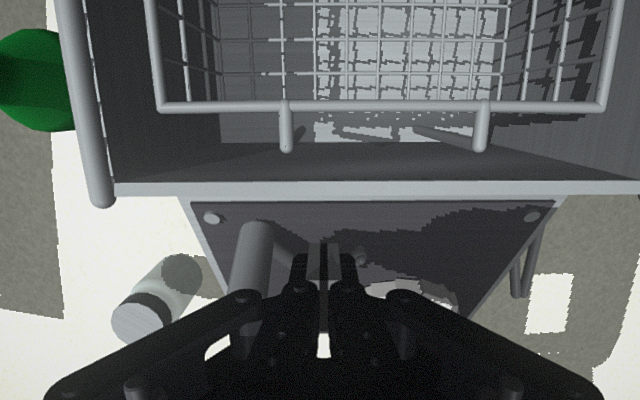

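The post is now left of the fingers with a clear gap (post near (255,255)), so the pawl has fallen to its off stop. Next I'll go to the right side of the bar's uphill end.

Request:
carry_out --targets '[{"tx":0,"ty":0,"tz":-3.1,"twist":0},{"tx":-2,"ty":3.5,"tz":-3.1,"twist":0},{"tx":-4.5,"ty":7,"tz":-3.1,"twist":0},{"tx":-6.6,"ty":10.5,"tz":-3.1,"twist":0},{"tx":-6.6,"ty":10.5,"tz":-3.1,"twist":0},{"tx":-6.6,"ty":10.5,"tz":-3.1,"twist":0},{"tx":-6.6,"ty":10.5,"tz":0,"twist":0},{"tx":-6.6,"ty":10.5,"tz":3.1,"twist":0},{"tx":-6.6,"ty":10.5,"tz":3.1,"twist":0},{"tx":-6.6,"ty":10.5,"tz":3.1,"twist":0}]'

```text
t: 4.55
tcp_pos: [0.5619, 0.0125, 0.1231]
tool_rot: [0.998, 0.07, -0.0, -0.0]
force: [-0.2, -0.4, 0.9]
gripper_width: -0.0
grasp_force: 0.0
```

Request:
carry_out --targets '[{"tx":0,"ty":-0.8,"tz":0,"twist":0},{"tx":0,"ty":-1.2,"tz":0,"twist":0},{"tx":0.1,"ty":-1.6,"tz":0,"twist":0},{"tx":0.2,"ty":-2,"tz":-0.1,"twist":0},{"tx":0.4,"ty":-2.4,"tz":-0.2,"twist":0},{"tx":0.6,"ty":-2.8,"tz":-0.3,"twist":0},{"tx":0.8,"ty":-3.2,"tz":-0.4,"twist":0},{"tx":0.9,"ty":-3.5,"tz":-0.5,"twist":0},{"tx":0.9,"ty":-3.8,"tz":-0.5,"twist":0},{"tx":0.9,"ty":-3.8,"tz":-0.5,"twist":0}]'

```text
t: 5.55
tcp_pos: [0.5672, 0.0512, 0.1302]
tool_rot: [0.998, 0.069, 0.003, 0.0]
force: [9.0, -1.1, 8.3]
gripper_width: 0.0
grasp_force: 6.5
```

```bash
python3 go.py 10,-5,128; python3 - <<'E'
from workcell import eyes
import cv2,numpy as np
f=eyes.grab_frame("wrist"); g=eyes.grab_frame("top")
cv2.imwrite("pics/m4.png",np.hstack([f["pixels"][100:400,120:520],cv2.resize(g["pixels"][170:320,180:380],(400,300))])[:,:,::-1])
E
```

```text
t 5.5 fryer [ 12.3 -13.8 130.2] yawerr 0.0 F(fryer) [ 8.7 -2.3  8.3]
10,-5,128 -> [-0.23 -0.88  0.22]
```

View pics/m4.png

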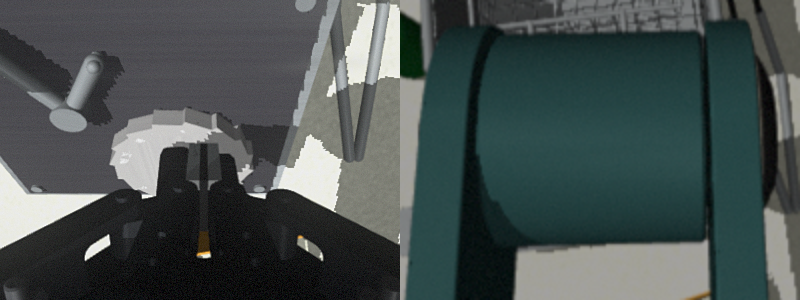

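Forces are mostly uphill (8.7, -2.3, 8.3), so the finger may have slid onto the bar's end face. The wrist view shows the wheel but the fingers hide the bar, and the arm blocks the top view. I'll back off and look.

Request:
carry_out --targets '[{"tx":0,"ty":0.8,"tz":0,"twist":0},{"tx":0,"ty":0.8,"tz":-3,"twist":0},{"tx":0,"ty":0.8,"tz":-7,"twist":0},{"tx":-4,"ty":0.8,"tz":-8,"twist":0},{"tx":-8,"ty":0.8,"tz":-8,"twist":0},{"tx":-10,"ty":0.8,"tz":-8,"twist":0},{"tx":-10,"ty":0.8,"tz":-8,"twist":0},{"tx":-10,"ty":0.8,"tz":-8,"twist":0}]'

```text
t: 6.45
tcp_pos: [0.4676, 0.0293, 0.2085]
tool_rot: [0.998, 0.069, 0.001, 0.0]
force: [0.3, 0.2, 0.1]
gripper_width: -0.0001
grasp_force: 0.0
```

```bash
cat > look.py <<'E'
import sys
from h import *
from workcell import eyes
R,o=frame(*X0)
f=eyes.grab_frame("wrist"); g=cv2.cvtColor(f["pixels"],cv2.COLOR_RGB2GRAY); f={k:np.array(v) for k,v in f.items()}
th=np.linspace(0,2*np.pi,60)
w=np.c_[.034*np.cos(th),.034*np.sin(th),0*th]
# wheel region as seen at the top of the bar: keep dark pixels inside the knob's swept cylinder
sw=np.vstack([w+[0,0,h] for h in(.02,.054)])
hull=cv2.convexHull(proj(f,sw@R.T+o).astype(np.int32)); m=np.zeros_like(g); cv2.fillConvexPoly(m,hull,1)
m&=(g<22).astype(np.uint8); n,l,st,ce=cv2.connectedComponentsWithStats(m); k=1+np.argmax(st[1:,4]); 
yy,xx=np.where(l==k); b=onout(f,np.c_[xx,yy],R,o,.045)[:,:2]
c,(a,bb),_=cv2.minAreaRect((b*1000).astype(np.float32)); v=np.linalg.eigh(np.cov(b.T))[1][:,1]; v*=np.sign(v[0])
print("n",len(b),"centre",np.round(c,1),"size",round(a),round(bb),"phi %.2f ratchet %.2f"%(np.arctan2(v[1],v[0]),.8-np.arctan2(v[1],v[0])))
if len(sys.argv)>1:
    u,vv=proj(f,o+R@[.03,.01,.03])[0].astype(int); c=f["pixels"][max(vv-110,0):vv+110,max(u-150,0):u+150,::-1]; cv2.imwrite(sys.argv[1],cv2.resize(c,None,fx=2.5,fy=2.5))
E
python3 go.py; python3 look.py pics/w5.png
```

```text
t 6.5 fryer [-89.4 -21.8 208.5] yawerr 0.0 F(fryer) [0.3 0.1 0.1]
n 90 centre [37.3 -3.9] size 14 7 phi 1.09 ratchet -0.29
```

View pics/w5.png

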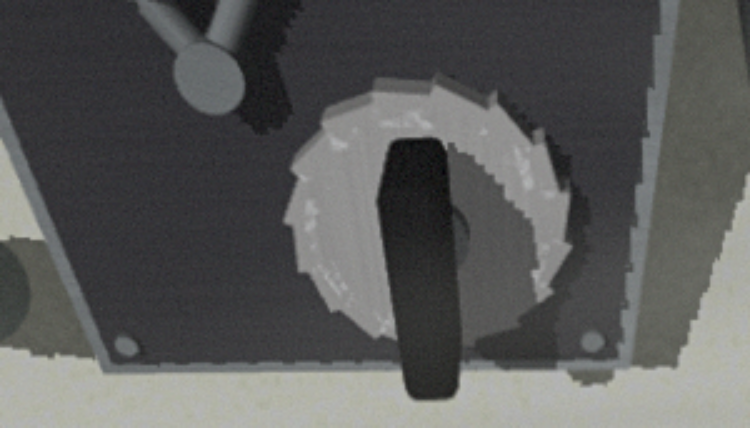

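The bar now points nearly straight uphill (from (415,150) to (432,390) in the crop), so ratchet is about 0.8. The finger slipped over the end. I'll push again with the finger face turning along with the bar.

```bash
sed -i 's/g<22/g<40/' look.py; cat > way.py <<'E'
from h import *
from workcell import r
import sys
# waypoints: args rho,off,out(mm), phi list -> cm shift / twist from the current pose (+off = right side of the bar)
rho,off,out=[float(v)/1000 for v in sys.argv[1].split(",")]
s=r.sense();R,y=tool(s);Rf,o=frame(*X0)
for ph in map(float,sys.argv[2:]):
    p=np.array([rho*np.cos(ph)+off*np.sin(ph),rho*np.sin(ph)-off*np.cos(ph),out])
    w=o+Rf@p; print(ph,(R.T@(w-s["tcp_pos"])*100).round(2),"twist",round(-(ph+X0[2]-y),2),"z",w[2].round(4))
E
python3 look.py; python3 way.py 20,30,30 0;python3 way.py 20,22,30 0 .1 .2 .3 .4 .5 .6 .7 .8 .9
```

```text
n 1158 centre [22.9 -0.5] size 34 18 phi -0.08 ratchet 0.88
0.0 [9.07 0.82 8.69] twist 0.0 z 0.121
0.0 [9.07 0.02 8.69] twist 0.0 z 0.121
0.1 [ 9.25 -0.19  8.58] twist -0.1 z 0.1221
0.2 [ 9.42 -0.42  8.48] twist -0.2 z 0.1231
0.3 [ 9.56 -0.67  8.4 ] twist -0.3 z 0.1239
0.4 [ 9.67 -0.94  8.33] twist -0.4 z 0.1246
0.5 [ 9.77 -1.21  8.27] twist -0.5 z 0.1252
0.6 [ 9.84 -1.5   8.23] twist -0.6 z 0.1256
0.7 [ 9.89 -1.79  8.2 ] twist -0.7 z 0.1259
0.8 [ 9.91 -2.09  8.19] twist -0.8 z 0.126
0.9 [ 9.9  -2.38  8.19] twist -0.9 z 0.126
```

Request:
carry_out --targets '[{"tx":4.5,"ty":1.3,"tz":0,"twist":0},{"tx":9.1,"ty":1.3,"tz":0,"twist":0},{"tx":9.1,"ty":1.3,"tz":0,"twist":0},{"tx":9.1,"ty":1.3,"tz":4,"twist":0},{"tx":9.1,"ty":1.3,"tz":8,"twist":0},{"tx":9.1,"ty":1.3,"tz":8.7,"twist":0},{"tx":9.1,"ty":1.3,"tz":8.7,"twist":0}]'

```text
t: 7.25
tcp_pos: [0.5591, 0.0288, 0.1201]
tool_rot: [0.998, 0.069, -0.001, -0.0]
force: [-0.9, 0.9, 1.6]
gripper_width: -0.0
grasp_force: 0.0
```

Request:
carry_out --targets '[{"tx":0,"ty":-0.6,"tz":0,"twist":0},{"tx":0,"ty":-1.3,"tz":0,"twist":0},{"tx":0.2,"ty":-1.5,"tz":-0.1,"twist":-0.1},{"tx":0.35,"ty":-1.7,"tz":-0.2,"twist":-0.2},{"tx":0.5,"ty":-2.0,"tz":-0.3,"twist":-0.3},{"tx":0.6,"ty":-2.25,"tz":-0.35,"twist":-0.4},{"tx":0.7,"ty":-2.5,"tz":-0.4,"twist":-0.5},{"tx":0.75,"ty":-2.8,"tz":-0.45,"twist":-0.6},{"tx":0.8,"ty":-3.1,"tz":-0.5,"twist":-0.7},{"tx":0.8,"ty":-3.1,"tz":-0.5,"twist":-0.7}]'

```text
t: 8.25
tcp_pos: [0.5635, 0.0613, 0.1273]
tool_rot: [0.913, 0.408, 0.001, 0.0]
force: [0.3, 0.4, 1.1]
gripper_width: -0.0
grasp_force: 0.4
```

```bash
python3 go.py;python3 way.py 20,22,30 .7 .8 .85 .9; python3 look.py
```

```text
t 8.2 fryer [ 10.   -3.3 127.3] yawerr 0.702 F(fryer) [0.3 0.3 1.1]
0.7 [-0.05  0.04  0.14] twist 0.0 z 0.1259
0.8 [ 0.16 -0.18  0.13] twist -0.1 z 0.126
0.85 [ 0.25 -0.29  0.13] twist -0.15 z 0.126
0.9 [ 0.34 -0.41  0.13] twist -0.2 z 0.126
n 5715 centre [  2.9 -13.3] size 116 51 phi 0.28 ratchet 0.52
```

Request:
carry_out --targets '[{"tx":0.16,"ty":-0.2,"tz":0,"twist":-0.1},{"tx":0.25,"ty":-0.3,"tz":0,"twist":-0.15},{"tx":0.25,"ty":-0.5,"tz":0,"twist":-0.15},{"tx":0.25,"ty":-0.5,"tz":0,"twist":-0.15}]'

```text
t: 8.7
tcp_pos: [0.561, 0.066, 0.1263]
tool_rot: [0.881, 0.473, 0.0, 0.0]
force: [2.2, 0.5, 1.6]
gripper_width: 0.0
grasp_force: 1.1
```

Request:
carry_out --targets '[{"tx":0,"ty":-0.1,"tz":0,"twist":0},{"tx":0,"ty":-0.2,"tz":0,"twist":0},{"tx":0,"ty":-0.3,"tz":0,"twist":0},{"tx":0,"ty":-0.3,"tz":0,"twist":0},{"tx":0,"ty":-0.3,"tz":0,"twist":0}]'

```text
t: 9.2
tcp_pos: [0.5585, 0.0673, 0.1257]
tool_rot: [0.88, 0.474, 0.0, 0.0]
force: [4.0, -0.7, 1.1]
gripper_width: -0.0002
grasp_force: 2.1
```

```bash
python3 go.py
```

```text
t 9.2 fryer [  5.9   3.3 125.7] yawerr 0.849 F(fryer) [ 3.8 -1.2  1.1]
```

Request:
carry_out --targets '[{"tx":0,"ty":-0.2,"tz":0,"twist":0},{"tx":0,"ty":-0.4,"tz":0,"twist":0},{"tx":0,"ty":-0.4,"tz":0,"twist":0},{"tx":0,"ty":-0.4,"tz":0,"twist":0}]'

```text
t: 9.6
tcp_pos: [0.5572, 0.0678, 0.1263]
tool_rot: [0.881, 0.474, 0.002, 0.003]
force: [24.2, -15.6, -4.8]
gripper_width: -0.0005
grasp_force: 12.1
```

```bash
python3 go.py
```

```text
t 9.6 fryer [  4.7   4.  126.3] yawerr 0.848 F(fryer) [ 21.8 -18.8  -4.8]
```

Force jumped to 29 N along the bar's normal, which is the firm stop. I'll back off and check.

Request:
carry_out --targets '[{"tx":0,"ty":0.8,"tz":0,"twist":0},{"tx":0,"ty":1.5,"tz":0,"twist":0},{"tx":0,"ty":1.5,"tz":-4,"twist":0.1},{"tx":0,"ty":1.5,"tz":-8,"twist":0.2},{"tx":-3,"ty":4,"tz":-8,"twist":0.35},{"tx":-6,"ty":7,"tz":-8,"twist":0.5},{"tx":-6,"ty":7,"tz":-8,"twist":0.65},{"tx":-6,"ty":7,"tz":-8,"twist":0.75},{"tx":-6,"ty":7,"tz":-8,"twist":0.85},{"tx":-6,"ty":7,"tz":-8,"twist":0.85}]'

```text
t: 10.6
tcp_pos: [0.5803, -0.0191, 0.2053]
tool_rot: [0.998, 0.068, -0.001, -0.0]
force: [0.7, 0.5, -0.1]
gripper_width: -0.0003
grasp_force: 0.0
```

```bash
python3 go.py; python3 look.py pics/w6.png
```

```text
t 10.6 fryer [ 15.6 -85.3 205.3] yawerr -0.002 F(fryer) [ 0.7  0.4 -0.1]
n 2732 centre [ 4.8 -5.9] size 79 55 phi 0.42 ratchet 0.38
```

View pics/w6.png

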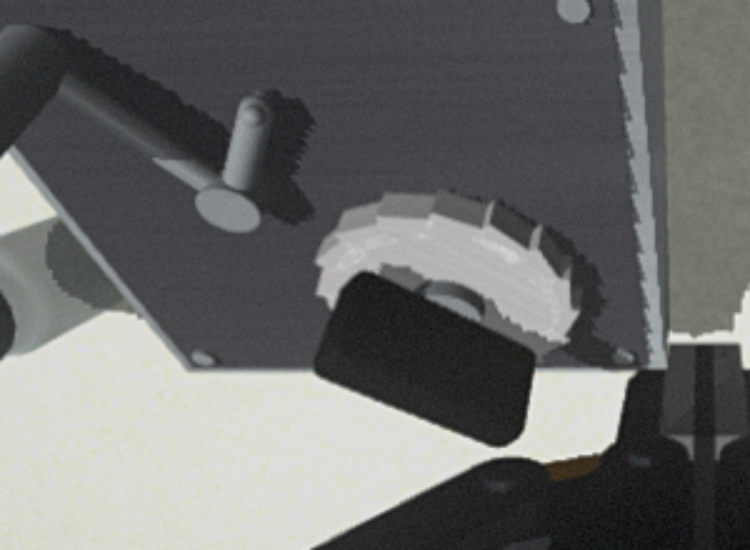

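The bar's uphill end now points left (end near (350,290)), matching the bottom position, and the pawl post is still off to the left at (40,60). Next is the left side of the post, and I'll check the bar angle from the top camera first.

Request:
carry_out --targets '[{"tx":1.2,"ty":-5,"tz":0,"twist":0},{"tx":2.4,"ty":-10,"tz":0,"twist":0},{"tx":3.6,"ty":-15,"tz":0,"twist":0},{"tx":5,"ty":-20.7,"tz":0,"twist":0},{"tx":5,"ty":-20.7,"tz":0,"twist":0},{"tx":5,"ty":-20.7,"tz":0,"twist":0}]'

```text
t: 11.25
tcp_pos: [0.6011, 0.1948, 0.2051]
tool_rot: [0.997, 0.072, -0.001, 0.0]
force: [-0.4, -0.5, 0.3]
gripper_width: 0.0
grasp_force: 0.0
```

```bash
cat > topbar.py <<'E'
from h import *
from workcell import eyes
import sys
f=eyes.grab_frame("top"); f={k:np.array(v) for k,v in f.items()}; R,o=frame(*X0)
g=cv2.cvtColor(f["pixels"],cv2.COLOR_RGB2GRAY); th=np.linspace(0,6.28,50)
sw=np.vstack([np.c_[.037*np.cos(th),.037*np.sin(th),0*th+h] for h in(.02,.054)])
hull=cv2.convexHull(proj(f,sw@R.T+o).astype(np.int32)); m=np.zeros_like(g); cv2.fillConvexPoly(m,hull,1); m&=(g<14).astype(np.uint8)
n,l,st,ce=cv2.connectedComponentsWithStats(m); k=1+np.argmax(st[1:,4]); yy,xx=np.where(l==k); b=onout(f,np.c_[xx,yy],R,o,.045)[:,:2]
v=np.linalg.eigh(np.cov(b.T))[1][:,1]; v*=np.sign(v[0]); ph=np.arctan2(v[1],v[0]); print("top n",len(b),b.mean(0).round(4),"phi %.2f ratchet %.2f"%(ph,.8-ph), "extent",np.ptp(b@v).round(3),"hull",cv2.boundingRect(hull))
E
python3 topbar.py; python3 go.py
```

```text
top n 421 [ 0.0054 -0.0011] phi 0.74 ratchet 0.06 extent 0.07 hull (272, 245, 46, 50)
t 11.3 fryer [ 65.7 122.3 205.2] yawerr 0.003 F(fryer) [ 0.7 -0.8 -0.9]
```

Request:
carry_out --targets '[{"tx":0,"ty":0,"tz":3,"twist":0},{"tx":0,"ty":0,"tz":5.2,"twist":0},{"tx":0,"ty":0,"tz":5.2,"twist":0},{"tx":0,"ty":0,"tz":5.2,"twist":0}]'

```text
t: 11.7
tcp_pos: [0.6015, 0.1919, 0.1543]
tool_rot: [0.998, 0.069, -0.0, 0.0]
force: [0.5, 0.4, -0.2]
gripper_width: 0.0001
grasp_force: 0.0
```

Request:
carry_out --targets '[{"tx":0,"ty":1,"tz":0,"twist":0},{"tx":0,"ty":2,"tz":0,"twist":0},{"tx":0.2,"ty":3,"tz":0,"twist":0},{"tx":0.4,"ty":4,"tz":0,"twist":0},{"tx":0.4,"ty":5,"tz":0,"twist":0},{"tx":0.3,"ty":6,"tz":0,"twist":0},{"tx":0.1,"ty":6.8,"tz":0,"twist":0},{"tx":0.1,"ty":6.8,"tz":0,"twist":0},{"tx":0.1,"ty":6.8,"tz":0,"twist":0}]'

```text
t: 12.6
tcp_pos: [0.6117, 0.1257, 0.1537]
tool_rot: [0.998, 0.069, 0.0, -0.0]
force: [0.2, -0.7, -0.5]
gripper_width: -0.0
grasp_force: 0.0
```

Request:
carry_out --targets '[{"tx":0,"ty":-0.5,"tz":0,"twist":0},{"tx":0,"ty":-0.5,"tz":-3,"twist":0},{"tx":-3,"ty":-0.5,"tz":-5,"twist":0},{"tx":-6.3,"ty":-0.5,"tz":-5,"twist":0},{"tx":-6.3,"ty":-0.5,"tz":-5,"twist":0},{"tx":-6.3,"ty":-0.5,"tz":-5,"twist":0}]'

```text
t: 13.2
tcp_pos: [0.5486, 0.1225, 0.2041]
tool_rot: [0.998, 0.07, 0.001, -0.0]
force: [-0.2, 0.6, -0.0]
gripper_width: 0.0003
grasp_force: 0.0
```

```bash
python3 go.py; python3 topbar.py; python3 way.py 20,-30,30 .8; python3 way.py 20,-22,30 .8 .7 .6 .5 .4 .35 .3; python3 - <<'E'
from workcell import eyes
from h import *
f=eyes.grab_frame("wrist");f={k:np.array(v) for k,v in f.items()};np.savez("w7.npz",**f)
R,o=frame(*X0); g=cv2.cvtColor(f["pixels"],cv2.COLOR_RGB2GRAY)
for a in(.1,.15,1.25):
    t=a-.643; P=[[.045+.06*np.cos(t),.054+.06*np.sin(t),h] for h in(.03,.045)]; u=proj(f,np.array(P)@R.T+o); print(a,u.round(0).tolist(),[g[int(q[1])-2:int(q[1])+3,int(q[0])-2:int(q[0])+3].mean() if 0<q[0]<638 and 2<q[1]<398 else None for q in u])
cv2.imwrite("pics/w7.png",f["pixels"][:,:,::-1])
E
```

```text
t 13.2 fryer [  3.7  59.4 204.1] yawerr 0.001 F(fryer) [-0.1  0.6 -0. ]
top n 535 [0.0107 0.0088] phi 0.99 ratchet -0.19 extent 0.076 hull (272, 245, 46, 50)
0.8 [-2.61  2.4   9.69] twist -0.8 z 0.1068
0.8 [-2.11  2.96  9.39] twist -0.8 z 0.1098
0.7 [-1.86  2.96  9.24] twist -0.7 z 0.1113
0.6 [-1.61  2.98  9.09] twist -0.6 z 0.1128
0.5 [-1.35  3.04  8.94] twist -0.5 z 0.1143
0.4 [-1.11  3.12  8.79] twist -0.4 z 0.1158
0.35 [-0.99  3.18  8.72] twist -0.35 z 0.1165
0.3 [-0.87  3.24  8.65] twist -0.3 z 0.1172
0.1 [[389.0, 121.0], [393.0, 138.0]] [np.float64(105.16), np.float64(142.48)]
0.15 [[384.0, 119.0], [388.0, 135.0]] [np.float64(106.4), np.float64(142.64)]
1.25 [[272.0, 125.0], [269.0, 141.0]] [np.float64(78.2), np.float64(78.28)]
```

The pawl post shows bright pixels exactly where "on the wheel" predicts and dark at the off position, so the pawl is back on. Now I'll approach the left side of the bar and detect contact by force.

```bash
sed -i 's/w=o+Rf@p;/w=o+Rf@p-[0,0,.016];/' way.py; cat > rel.py <<'E'
# off-distance of the TCP (raised 16 mm to the bar's top edge) from the bar's line, for candidate phi
from h import *
from workcell import r
s=r.sense();Rf,o=frame(*X0);p=(s["tcp_pos"]+[0,0,.016]-o)@Rf*1000;R,y=tool(s)
print("t",round(s["t"],1),"panel",p.round(1),"yawrel",round(y-X0[2],2),"F panel",(s["force"]@Rf).round(1),[(round(.8-f,2),round(p[0]*np.cos(f)+p[1]*np.sin(f),1),round(p[0]*np.sin(f)-p[1]*np.cos(f),1)) for f in(.8,.6,.4,.35,.3,.1,0,-.05)])
E
python3 way.py 22,-32,52 .8;python3 way.py 22,-18,52 .8 .7 .6 .5 .4 .35 .3
```

```text
0.8 [-3.75  2.11  9.38] twist -0.8 z 0.1097
0.8 [-2.89  3.08  8.86] twist -0.8 z 0.1148
0.7 [-2.65  3.12  8.72] twist -0.7 z 0.1163
0.6 [-2.41  3.19  8.57] twist -0.6 z 0.1177
0.5 [-2.18  3.28  8.44] twist -0.5 z 0.1191
0.4 [-1.96  3.4   8.3 ] twist -0.4 z 0.1204
0.35 [-1.86  3.47  8.24] twist -0.35 z 0.1211
0.3 [-1.75  3.55  8.18] twist -0.3 z 0.1217
```

Request:
carry_out --targets '[{"tx":-2,"ty":1,"tz":0,"twist":-0.13},{"tx":-3.9,"ty":1.9,"tz":0,"twist":-0.27},{"tx":-3.9,"ty":1.9,"tz":0,"twist":-0.4},{"tx":-3.9,"ty":1.9,"tz":0,"twist":-0.53},{"tx":-3.9,"ty":1.9,"tz":0,"twist":-0.67},{"tx":-3.9,"ty":1.9,"tz":0,"twist":-0.8},{"tx":-3.9,"ty":1.9,"tz":4,"twist":-0.8},{"tx":-3.9,"ty":1.9,"tz":8,"twist":-0.8},{"tx":-3.9,"ty":1.9,"tz":9.0,"twist":-0.8},{"tx":-3.9,"ty":1.9,"tz":9.0,"twist":-0.8}]'

```text
t: 14.3
tcp_pos: [0.5125, 0.0978, 0.1125]
tool_rot: [0.892, 0.452, -0.001, -0.001]
force: [-0.2, -0.1, 0.4]
gripper_width: -0.0
grasp_force: 0.0
```

Request:
carry_out --targets '[{"tx":0,"ty":0.2,"tz":0,"twist":0},{"tx":0,"ty":0.4,"tz":0,"twist":0},{"tx":0,"ty":0.6,"tz":0,"twist":0},{"tx":0,"ty":0.8,"tz":0,"twist":0},{"tx":0,"ty":0.8,"tz":0,"twist":0}]'

```text
t: 14.8
tcp_pos: [0.5195, 0.0929, 0.1141]
tool_rot: [0.892, 0.452, 0.0, 0.0]
force: [-1.2, 1.0, -0.2]
gripper_width: 0.0004
grasp_force: 0.0
```

```bash
python3 rel.py
```

```text
t 14.8 panel [-1.8 34.  53.7] yawrel 0.8 F panel [-1.   1.2  0.4] [(0.0, np.float64(23.1), np.float64(-25.0)), (0.2, np.float64(17.7), np.float64(-29.1)), (0.4, np.float64(11.6), np.float64(-32.1)), (0.45, np.float64(9.9), np.float64(-32.6)), (0.5, np.float64(8.3), np.float64(-33.1)), (0.7, np.float64(1.6), np.float64(-34.0)), (0.8, np.float64(-1.8), np.float64(-34.0)), (0.85, np.float64(-3.5), np.float64(-33.9))]
```

Off is -25 mm with no contact yet, so I'll creep in.

Request:
carry_out --targets '[{"tx":0,"ty":0.2,"tz":0,"twist":0},{"tx":0,"ty":0.4,"tz":0,"twist":0},{"tx":0,"ty":0.4,"tz":0,"twist":0}]'

```text
t: 15.1
tcp_pos: [0.5221, 0.0913, 0.1142]
tool_rot: [0.892, 0.452, -0.0, -0.001]
force: [-9.7, 6.7, 8.5]
gripper_width: 0.0
grasp_force: 5.5
```

Request:
carry_out --targets '[{"tx":0,"ty":0.15,"tz":0,"twist":0},{"tx":0,"ty":0.3,"tz":0,"twist":0},{"tx":0,"ty":0.3,"tz":0,"twist":0}]'

```text
t: 15.4
tcp_pos: [0.5245, 0.0899, 0.1145]
tool_rot: [0.892, 0.453, 0.0, -0.001]
force: [-10.4, 9.6, 10.6]
gripper_width: 0.0001
grasp_force: 6.9
```

```bash
python3 rel.py
```

```text
t 15.4 panel [ 2.3 30.4 51.6] yawrel 0.8 F panel [-2.2 10.9 13.7] [(0.0, np.float64(23.4), np.float64(-19.5)), (0.2, np.float64(19.0), np.float64(-23.8)), (0.4, np.float64(13.9), np.float64(-27.1)), (0.45, np.float64(12.5), np.float64(-27.7)), (0.5, np.float64(11.1), np.float64(-28.3)), (0.7, np.float64(5.3), np.float64(-30.0)), (0.8, np.float64(2.3), np.float64(-30.4)), (0.85, np.float64(0.8), np.float64(-30.4))]
```

```bash
python3 way.py 23,-22.5,52 .67 .6 .5 .4 .35
```

```text
0.67 [ 0.21 -0.01 -0.12] twist 0.13 z 0.1157
0.6 [ 0.31  0.15 -0.24] twist 0.2 z 0.1168
0.5 [ 0.44  0.4  -0.4 ] twist 0.3 z 0.1184
0.4 [ 0.55  0.66 -0.55] twist 0.4 z 0.12
0.35 [ 0.59  0.79 -0.63] twist 0.45 z 0.1207
```

Request:
carry_out --targets '[{"tx":0.1,"ty":0.1,"tz":-0.1,"twist":0.07},{"tx":0.2,"ty":0.1,"tz":-0.15,"twist":0.13},{"tx":0.3,"ty":0.2,"tz":-0.2,"twist":0.2},{"tx":0.4,"ty":0.3,"tz":-0.3,"twist":0.25},{"tx":0.45,"ty":0.4,"tz":-0.4,"twist":0.3},{"tx":0.45,"ty":0.4,"tz":-0.4,"twist":0.3}]'

```text
t: 16.0
tcp_pos: [0.5302, 0.0906, 0.1171]
tool_rot: [0.95, 0.313, -0.001, -0.001]
force: [-4.1, 5.2, -2.2]
gripper_width: -0.0
grasp_force: 2.9
```

```bash
python3 rel.py;python3 way.py 23,-22.5,52 .5 .4 .35; python3 topbar.py; python3 - <<'E'
from workcell import eyes
from h import *
f=eyes.grab_frame("scene");cv2.imwrite("pics/s8.png",cv2.resize(f["pixels"][100:260,230:450],None,fx=3,fy=3)[:,:,::-1])
E
```

```text
t 16.0 panel [ 8.6 30.3 51. ] yawrel 0.5 F panel [-4.   5.7 -0.2] [(0.0, np.float64(27.7), np.float64(-15.0)), (0.2, np.float64(24.2), np.float64(-20.2)), (0.4, np.float64(19.7), np.float64(-24.6)), (0.45, np.float64(18.5), np.float64(-25.5)), (0.5, np.float64(17.2), np.float64(-26.4)), (0.7, np.float64(11.6), np.float64(-29.3)), (0.8, np.float64(8.6), np.float64(-30.3)), (0.85, np.float64(7.1), np.float64(-30.7))]
0.5 [ 0.04 -0.03 -0.13] twist -0.0 z 0.1184
0.4 [ 0.21  0.19 -0.28] twist 0.1 z 0.12
0.35 [ 0.29  0.31 -0.36] twist 0.15 z 0.1207
top n 13 [ 0.0191 -0.0353] phi 0.01 ratchet 0.79 extent 0.008 hull (272, 245, 46, 50)
```

Request:
carry_out --targets '[{"tx":0.1,"ty":0.1,"tz":-0.1,"twist":0.05},{"tx":0.2,"ty":0.2,"tz":-0.2,"twist":0.1},{"tx":0.2,"ty":0.2,"tz":-0.2,"twist":0.1}]'

```text
t: 16.4
tcp_pos: [0.533, 0.0901, 0.119]
tool_rot: [0.964, 0.265, -0.001, -0.001]
force: [-3.3, 4.4, -3.7]
gripper_width: -0.0002
grasp_force: 2.6
```

```bash
python3 rel.py
```

```text
t 16.4 panel [11.8 29.4 51.2] yawrel 0.4 F panel [-4.2  4.8 -1.8] [(0.0, np.float64(29.4), np.float64(-12.0)), (0.2, np.float64(26.4), np.float64(-17.6)), (0.4, np.float64(22.4), np.float64(-22.5)), (0.45, np.float64(21.2), np.float64(-23.6)), (0.5, np.float64(20.0), np.float64(-24.6)), (0.7, np.float64(14.7), np.float64(-28.1)), (0.8, np.float64(11.8), np.float64(-29.4)), (0.85, np.float64(10.3), np.float64(-30.0))]
```

Request:
carry_out --targets '[{"tx":0,"ty":-0.8,"tz":0,"twist":0},{"tx":0,"ty":-1.5,"tz":0,"twist":0},{"tx":0,"ty":-1.5,"tz":-4,"twist":0.1},{"tx":0,"ty":-1.5,"tz":-8,"twist":0.2},{"tx":0,"ty":-5,"tz":-8,"twist":0.3},{"tx":0,"ty":-8,"tz":-8,"twist":0.4},{"tx":0,"ty":-10,"tz":-8,"twist":0.4},{"tx":0,"ty":-10,"tz":-8,"twist":0.4}]'

```text
t: 17.2
tcp_pos: [0.4811, 0.1775, 0.2001]
tool_rot: [0.998, 0.071, 0.0, -0.0]
force: [0.6, -1.0, -0.3]
gripper_width: -0.0002
grasp_force: 0.0
```

```bash
python3 go.py; python3 topbar.py; python3 look.py pics/w9.png
```

```text
t 17.2 fryer [-55.5 123.2 200.1] yawerr 0.002 F(fryer) [ 0.5 -1.  -0.3]
top n 296 [ 0.0046 -0.0033] phi 0.35 ratchet 0.45 extent 0.074 hull (272, 245, 46, 50)
n 1104 centre [25.5 12.2] size 39 22 phi 0.76 ratchet 0.04
```

```bash
cat > post.py <<'E'
from h import *
from workcell import eyes
Rf,o=frame(*X0)
a=dict(np.load("top0.npz"));b=eyes.grab_frame("top");b={k:np.array(v) for k,v in b.items()};cv2.imwrite("pics/t.png",b["pixels"][:,:,::-1])
def cen(f):
    g=cv2.GaussianBlur(cv2.cvtColor(f["pixels"],cv2.COLOR_RGB2GRAY),(0,0),.8)[208:232,258:292].astype(np.uint8)
    out=[]
    for th in(85,95,105):
        m=(g>th).astype(np.uint8); M=cv2.moments(m,True)
        out.append((int(M["m00"]),(round(M["m10"]/max(M["m00"],1)+258,2),round(M["m01"]/max(M["m00"],1)+208,2))))
    return g.max(),out
print(cen(a));print(cen(b))
ga=cv2.cvtColor(a["pixels"],cv2.COLOR_RGB2GRAY)[214:229,265:281];gb=cv2.cvtColor(b["pixels"],cv2.COLOR_RGB2GRAY)[204:240,250:300]
for nm,im in(("self",cv2.cvtColor(a["pixels"],cv2.COLOR_RGB2GRAY)[204:240,250:300]),("now",gb)):
    s=cv2.matchTemplate(cv2.resize(im,None,fx=4,fy=4,interpolation=3),cv2.resize(ga,None,fx=4,fy=4,interpolation=3),cv2.TM_CCOEFF_NORMED);_,v,_,l=cv2.minMaxLoc(s);print(nm,round(v,3),np.array(l)/4)
t=np.array([.09,.14,.19])-.643
print("expected px at pawl .09,.14,.19",proj(a,np.c_[.045+.06*np.cos(t),.054+.06*np.sin(t),0*t+.045]@Rf.T+o).round(2).tolist())
E
python3 post.py
```

```text
(np.uint8(101), [(87, (270.32, 223.0)), (48, (270.29, 222.42)), (0, (258.0, 208.0))])
(np.uint8(114), [(110, (270.75, 223.19)), (93, (270.89, 223.25)), (66, (270.73, 223.09))])
self 1.0 [15. 10.]
now 0.969 [16. 10.]
expected px at pawl .09,.14,.19 [[273.05, 221.87], [271.28, 221.2], [269.48, 220.6]]
```

The post sits about 1 px further towards "low" than at the start. With ratchet at about 0.43, the pawl has dropped behind the first tooth. The contact model (off about -22.5) agrees, so now the second click.

```bash
python3 way.py 23,-30,52 .35;python3 way.py 23,-22.5,52 .35 .3 .2 .1 0 -.05
```

```text
0.35 [3.75 8.49 8.03] twist -0.35 z 0.1194
0.35 [3.97 9.2  7.9 ] twist -0.35 z 0.1207
0.3 [4.09 9.27 7.83] twist -0.3 z 0.1215
0.2 [4.33 9.44 7.69] twist -0.2 z 0.1229
0.1 [4.55 9.63 7.56] twist -0.1 z 0.1242
0.0 [4.75 9.85 7.43] twist 0.0 z 0.1254
-0.05 [4.84 9.97 7.38] twist 0.05 z 0.126
```

Request:
carry_out --targets '[{"tx":1.5,"ty":4,"tz":0,"twist":-0.1},{"tx":3.7,"ty":8,"tz":0,"twist":-0.2},{"tx":3.7,"ty":8.2,"tz":0,"twist":-0.3},{"tx":3.7,"ty":8.2,"tz":0,"twist":-0.3},{"tx":3.7,"ty":8.2,"tz":4,"twist":-0.3},{"tx":3.7,"ty":8.2,"tz":7.8,"twist":-0.3},{"tx":3.7,"ty":8.2,"tz":7.8,"twist":-0.3},{"tx":3.7,"ty":8.2,"tz":7.8,"twist":-0.3}]'

```text
t: 18.15
tcp_pos: [0.5301, 0.0997, 0.1225]
tool_rot: [0.976, 0.217, -0.0, -0.0]
force: [0.7, -1.4, 1.0]
gripper_width: -0.0002
grasp_force: 0.0
```

```bash
python3 rel.py;python3 way.py 23,-22.5,52 .35 .3 .2 .1 0 -.05
```

```text
t 18.1 panel [12.3 39.3 55. ] yawrel 0.3 F panel [ 0.9 -1.4  0.6] [(0.0, np.float64(36.8), np.float64(-18.6)), (0.2, np.float64(32.3), np.float64(-25.5)), (0.4, np.float64(26.6), np.float64(-31.4)), (0.45, np.float64(25.0), np.float64(-32.7)), (0.5, np.float64(23.4), np.float64(-33.9)), (0.7, np.float64(16.2), np.float64(-37.9)), (0.8, np.float64(12.3), np.float64(-39.3)), (0.85, np.float64(10.3), np.float64(-39.9))]
0.35 [-0.02  1.07  0.17] twist -0.05 z 0.1207
0.3 [0.07 1.18 0.1 ] twist -0.0 z 0.1215
0.2 [ 0.25  1.4  -0.04] twist 0.1 z 0.1229
0.1 [ 0.4   1.65 -0.17] twist 0.2 z 0.1242
0.0 [ 0.53  1.92 -0.3 ] twist 0.3 z 0.1254
-0.05 [ 0.59  2.06 -0.35] twist 0.35 z 0.126
```

Move to φ≈0.1 first (ratchet about 0.7), then correct.

Request:
carry_out --targets '[{"tx":0,"ty":0.5,"tz":0.1,"twist":0},{"tx":0,"ty":1.0,"tz":0.1,"twist":0},{"tx":0.1,"ty":1.2,"tz":0.1,"twist":0.02},{"tx":0.2,"ty":1.3,"tz":0,"twist":0.06},{"tx":0.25,"ty":1.4,"tz":-0.05,"twist":0.1},{"tx":0.3,"ty":1.5,"tz":-0.1,"twist":0.15},{"tx":0.4,"ty":1.65,"tz":-0.2,"twist":0.2},{"tx":0.4,"ty":1.65,"tz":-0.2,"twist":0.2}]'

```text
t: 18.95
tcp_pos: [0.5414, 0.0866, 0.1247]
tool_rot: [0.993, 0.118, 0.001, -0.001]
force: [0.5, 6.5, -2.6]
gripper_width: -0.0002
grasp_force: 2.9
```

```bash
python3 rel.py;python3 way.py 23,-22.5,52 .1 0 -.05
```

```text
t 18.9 panel [21.5 24.8 52.1] yawrel 0.1 F panel [-0.1  6.3 -3. ] [(0.0, np.float64(32.7), np.float64(-1.9)), (0.2, np.float64(31.7), np.float64(-8.3)), (0.4, np.float64(29.4), np.float64(-14.5)), (0.45, np.float64(28.7), np.float64(-15.9)), (0.5, np.float64(27.8), np.float64(-17.3)), (0.7, np.float64(23.8), np.float64(-22.5)), (0.8, np.float64(21.5), np.float64(-24.8)), (0.85, np.float64(20.2), np.float64(-25.8))]
0.1 [-0.07  0.    0.05] twist -0.0 z 0.1242
0.0 [ 0.11  0.24 -0.07] twist 0.1 z 0.1254
-0.05 [ 0.2   0.37 -0.13] twist 0.15 z 0.126
```

Request:
carry_out --targets '[{"tx":0.05,"ty":0.1,"tz":0,"twist":0.05},{"tx":0.1,"ty":0.2,"tz":-0.05,"twist":0.1},{"tx":0.15,"ty":0.29,"tz":-0.1,"twist":0.12},{"tx":0.15,"ty":0.29,"tz":-0.1,"twist":0.12}]'

```text
t: 19.35
tcp_pos: [0.5436, 0.0841, 0.1257]
tool_rot: [0.998, 0.059, 0.001, -0.001]
force: [1.9, 6.4, -2.4]
gripper_width: 0.0002
grasp_force: 3.0
```

```bash
python3 rel.py
```

```text
t 19.4 panel [23.6 22.  52. ] yawrel -0.02 F panel [ 1.1  6.  -3.5] [(0.0, np.float64(32.3), np.float64(1.6)), (0.2, np.float64(31.9), np.float64(-4.9)), (0.4, np.float64(30.3), np.float64(-11.1)), (0.45, np.float64(29.7), np.float64(-12.6)), (0.5, np.float64(29.1), np.float64(-14.1)), (0.7, np.float64(25.7), np.float64(-19.6)), (0.8, np.float64(23.6), np.float64(-22.0)), (0.85, np.float64(22.5), np.float64(-23.2))]
```

Request:
carry_out --targets '[{"tx":0,"ty":-0.8,"tz":0,"twist":0},{"tx":0,"ty":-1.5,"tz":0,"twist":0},{"tx":0,"ty":-1.5,"tz":-4,"twist":0},{"tx":0,"ty":-1.5,"tz":-8,"twist":0},{"tx":-3,"ty":-5,"tz":-8,"twist":0},{"tx":-6,"ty":-9,"tz":-8,"twist":0},{"tx":-6,"ty":-9,"tz":-8,"twist":0},{"tx":-6,"ty":-9,"tz":-8,"twist":0}]'

```text
t: 20.15
tcp_pos: [0.4724, 0.1669, 0.2054]
tool_rot: [0.998, 0.06, 0.001, -0.0]
force: [0.4, 0.7, -0.1]
gripper_width: 0.0001
grasp_force: 0.0
```

```bash
python3 go.py; python3 topbar.py; python3 post.py; python3 -c "
import cv2;i=cv2.imread('pics/t.png')[180:310,195:365];cv2.imwrite('pics/t10.png',cv2.resize(i,None,fx=4.5,fy=4.5,interpolation=2))"
```

```text
t 20.1 fryer [-65.6 113.9 205.4] yawerr -0.018 F(fryer) [ 0.4  0.7 -0.1]
top n 181 [ 0.0085 -0.003 ] phi 0.06 ratchet 0.74 extent 0.075 hull (272, 245, 46, 50)
(np.uint8(101), [(87, (270.32, 223.0)), (48, (270.29, 222.42)), (0, (258.0, 208.0))])
(np.uint8(113), [(106, (270.83, 223.27)), (90, (270.88, 223.36)), (59, (270.92, 222.76))])
self 1.0 [15. 10.]
now 0.974 [16. 10.]
expected px at pawl .09,.14,.19 [[273.05, 221.87], [271.28, 221.2], [269.48, 220.6]]
```

View pics/t10.png

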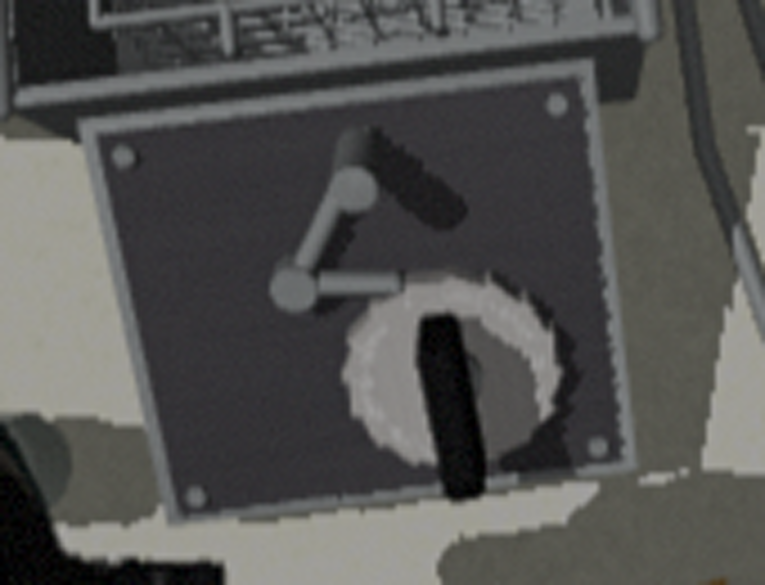

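The final view has the bar pointing straight uphill (from (440,320) to (462,490)), so ratchet is about 0.8. The post is at the same low position as after click one, so the pawl is behind the tooth. The gripper is clear, so I'm handing in.

```bash
python3 -c "
from workcell import r; print(r.finish_job())"
```

```text
the job is handed in; nothing more can be done
None
```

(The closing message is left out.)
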